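Put a young cheese to press at the third mark of the spring gauge

TASK

Put the cheese to press: bring the filled steel mould fully home into the curved fence under the plunger, then press the sprung arm down until the gauge pointer stands at the third line above zero, and let go so that it stays there. Work gently, with little more force than the spring asks for, and do not go past the fourth line: that would spoil a young cheese.

Things in the scene. Friction and masses are not known exactly. Their poses are not given: they have to be found in the camera images.
- press: spring cheese press, fixed; origin on the worktop under the plunger when the arm is level. Its beech board (x -68 to 68, y -255 to 70 mm, top 18 mm above the worktop) carries the mould and the fence. A grey column 120 mm behind the origin (+x) holds the arm, which points to -x, towards the robot. The pivot is stiff: the arm stays at any angle it is left at
- press_fence: steel fence, 3 mm thick, 14 mm high, on the board; same origin and axes as the press: a U of 101 mm inner width, open towards -y, with flared lips (mouth at y = -77 mm) and a half-round end of 50.5 mm radius about the origin on the +y side
- press_seat (a point): centre of the fence's half-round end, on the top of the board: where the mould's origin belongs (the fence leaves it about 2.5 mm of play)
- mould: filled cheese mould on the board, perforated steel beaker 96 mm across, 75 mm high, 0.4 to 0.7 kg; origin centre of its underside. A straight ear handle 14 mm thick (along its x), 16 mm high, sticks out along its -y from 46 to 95 mm, its middle 44 mm above the underside. Inside, a firm wooden pressing plate, its middle 8 to 34 mm below the rim: how full it is differs each time
- press_hinge (a point): pivot of the press arm on top of the column, 175 mm above the worktop; the arm swings about the press's y axis through this point. While the arm is raised the plunger foot hangs at least 10 mm above the mould's rim
- press_pad (a point): middle of the top face of the dark wooden paddle at the arm's end (88 x 38 x 20 mm), 250 mm from the pivot; about 280 mm above the worktop while raised (arm 0.4 rad above level). Pushed down in its arc, the arm moves freely at 5 to 7 N; when the foot, 120 mm from the pivot, meets the plate the force jumps 2 N, then grows some 0.9 N per 10 mm of paddle travel, to about 14 N at the third line
- gauge_pointer (a point): tip of the pointer on the plunger rod, which hangs upright in a tube on the arm. When the foot (44 mm disc) meets the plate the rod stays while the tube and gauge go on down, so the pointer rises along the gauge by 1 mm for about 2 mm of paddle travel
- gauge_mark_3 (a point): third line above the zero line of the white gauge plate on the tube. Five long lines 10 mm apart, from zero (lowest; the pointer rests there while nothing is pressed) to four; short strokes halfway. The pointer reads three when it is as high as this point
- salt_pot: small round wooden salt pot, 62 mm across, 50 mm high, left of the press; origin centre of underside; leave alone
- herb_jar: spice jar with black cap, 41 mm across, 85 mm high, behind the board; origin centre of underside; leave alone

How it is judged (in metres and radians):
On the way, in this order (a step that is already met when the one before it is completed fails the run):
1. the mould sits home in the fence, within 4 mm of the seat, before the plunger presses it (horizontal distance between mould and press_seat below 0.004 m and angle between mould's own z axis and vertical below 0.05 rad and z of gauge_pointer in the frame of gauge_mark_3 below -0.026 m), for 0.2 s.
2. the arm is pressed until the pointer is within 4 mm of the third line (horizontal distance between mould and press_seat below 0.004 m and angle between mould's own z axis and vertical below 0.05 rad and z of gauge_pointer in the frame of gauge_mark_3 between -0.004 and 0.004 m), for 0.2 s.
At the end, for the whole second after the job is handed in: The mould stands upright and still, home in the fence (within 4 mm of the seat), under the plunger, and the pointer stands within 4 mm of the third line with the arm let go (all of step 2 and linear speed of mould below 0.01 m/s); the robot touches nothing.
It fails at once if the pointer goes 2 mm past the fourth line (the cheese is spoilt) (z of gauge_pointer in the frame of gauge_mark_3 above 0.012 m).
It fails at once if the fingers push on the press with more than 25 N (contact force between the fingers and press above 25 N).
It fails at once if the mould is driven against the fence with more than 25 N (contact force between mould and press_fence above 25 N).
It fails at once if the mould is tipped by more than 0.3 rad (angle between mould's own z axis and vertical above 0.3 rad).
It fails at once if the salt pot or the herb jar is shifted by more than 20 mm (distance of any of salt_pot, herb_jar from where it was at the start of the episode above 0.02 m).
It also fails if it takes over 64 s, if anything falls off the work surface, if the arm or the gripper's body presses on something with over 40 N, if the wrist force passes 120 N, or if a joint passes its speed limit or range.

ROBOT

A 6-joint arm with a two-finger parallel gripper is mounted at the origin on a cart in front of the work surface, level with it; the furniture and walls round the work are solid. World frame = base frame: x ahead of the robot, y to its left, z up, the work surface at z = 0. Lengths are in mm, angles in rad, forces in N, time in s.
With the tool pointing down it reaches from about 275 to 750 mm from the base axis. Payload 10.2 kg.
Tool frame: the origin (TCP) lies between the finger pads; the fingertips stand 8 mm ahead of it and the grasp point (between the pads) lies 11 mm behind it (robot.tcp_to_tips is the distance from the TCP to the fingertips, in mm); z points along the fingers, y is the line along which they close (so a half turn about z gives the same grasp; the last joint's range is limited). The gripper opens to 85 mm and grips with 20 to 120 N. Pads are 22 mm wide; open, the fingers measure 114 mm over their backs; the gripper's body (76 mm by 85 mm) begins 54 mm behind the grasp point. The pads swing forward as they close: fully open they stand 13 mm farther back than shut.
Start: joints at [-1.422, 0.313, 1.498, -0, 1.331, -0.223], TCP at [190.717, -489.14, 239.294] pointing down, gripper open.
Joint ranges: [-2.94, 2.94], [-0.97, 2.17], [0.19, 2.56], [-1.23, 4.37], [0.02, 3.11], [-2.88, 2.88]. Speed limits (rad/s): [2.39, 2.39, 3.01, 3.14, 3.14, 3.14].

INTERFACE

Orientations are given as a unit quaternion [x, y, z, w].
In Python, from plant import readout, optics, robot gives the robot as it stands.
- The arm moves only by the shell command python3 -m handwheel 'ROWS' [FORCE]. ROWS is text: rows parted by semicolons, each of 7 numbers parted by spaces: the shift along the tool's x, y, z in units of 50 mm (1.0 is 50 mm), then the turn, a rotation vector about the tool's x, y, z in degrees, then the closure, from -1 (fully open) to 1 (shut). In form: dx dy dz rx ry rz hand; .... A call has 1 to 5 rows; each row is the pose to reach, as a shift and turn from the pose commanded when the call began, along the tool's axes at that moment; what a row does not reach only later rows make up. A row lasts 1/10 s, in which the tool goes at most 50 mm and 8.59 degrees, less where a joint would pass 70% of its speed; a pose out of reach is approached as far as the arm can. A call with a gripper value outside its range is refused whole. The fingers move at their own pace and stop on an object; FORCE is the grip in N (left out, the last holds). Time passes only in rows, so rows that repeat a pose let the fingers close. It gives the time, the measured TCP pose, the force and the opening at its end, in the units of the state.
- readout.read_state(): the state, without advancing time (a new reading comes with each control period).
- optics.capture(name): name is "scene" or "top"; returns the picture (480x640x3 uint8, red, green, blue); there is no depth.
- optics.get_calibration(name): a dict with "mtx" (3x3 intrinsics, pixels), "T" (4x4, takes a point from camera to world coordinates). Camera axes: x right, y up, looking along -z (the intrinsics and any distortion apply to the point x, -y, -z); pixel columns grow to the right and rows downward; lengths in mm; the calibration is good to about 2 mm. A picture is of the moment at which its call begins. get_calibration takes no time and is no camera call.
- robot.hand_in(): hands the job in, once; it reports no verdict.
The state is a dict: "time": time; "joints": joint angles; "joint_vel": joint speeds; "effort": joint torques, N m; "tcp_pos": TCP position; "tcp_rot": TCP orientation; "contact_force": force on the tool from outside, world axes, zero at the start; "moment": the same for the moment, N m; "grip_width": opening from 0.0 (shut) to 1.0 (fully open).
Only numpy, scipy, OpenCV 4.12 (cv2) and the standard library are available. Lean on these libraries where they do the work, as an engineer would, in place of code of your own. Each camera call takes 0.05 s, during which the arm holds its last target. There are 200 camera calls.

## Working session

There is one attempt and no reset: what is moved stays moved. The work goes in short steps, Python scripts to look and compute and a shell command to move; the robot and the scene stay as the last step left them, time stands still between calls to the robot, and variables do not carry over. Pictures are saved under pics/ and viewed, on a budget of 10 in all, crops included, one or two more only if the job needs it, and the job is handed in when it is done.

```bash
mkdir -p pics; ls
cat > h.py <<'E'
import numpy as np,cv2
from plant import readout,optics,robot
def ray(n,u,v):
    c=optics.get_calibration(n);K=np.array(c["mtx"]);T=np.array(c["T"])
    d=np.linalg.inv(K)@[u,v,1];d=T[:3,:3]@[d[0],-d[1],-d[2]]
    return T[:3,3],d/np.linalg.norm(d)
def plane(n,u,v,z):
    o,d=ray(n,u,v);return o+d*(z-o[2])/d[2]
def tri(a,b):
    (o,d),(p,e)=ray(*a),ray(*b)
    s=np.linalg.lstsq(np.c_[d,-e],p-o,rcond=None)[0]
    A,B=o+s[0]*d,p+s[1]*e
    return (A+B)/2,np.linalg.norm(A-B)
def proj(n,P):
    c=optics.get_calibration(n);K=np.array(c["mtx"]);T=np.linalg.inv(np.array(c["T"]))
    q=T[:3,:3]@P+T[:3,3];q=K@[q[0],-q[1],-q[2]];return q[:2]/q[2]
def snap(n,f):
    im=optics.capture(n);cv2.imwrite("pics/"+f,im[:,:,::-1]);return im
E
python3 - <<'E'
from h import *
for n in("scene","top"):
    snap(n,n+"0.png");c=optics.get_calibration(n);print(n,c)
print(readout.read_state())
E
```

```text
pics
scene {'mtx': array([[491.21846236,   0.        , 328.22682964],
       [  0.        , 491.21846236, 238.16216402],
       [  0.        ,   0.        ,   1.        ]]), 'T': array([[-6.30493073e-01,  3.49551103e-01, -6.93031393e-01,
        -6.13884956e+01],
       [-7.76153979e-01, -2.93086280e-01,  5.58287949e-01,
         5.73443142e+02],
       [-7.96782449e-03,  8.89895757e-01,  4.56094348e-01,
         5.95607611e+02],
       [ 0.00000000e+00,  0.00000000e+00,  0.00000000e+00,
         1.00000000e+00]])}
top {'mtx': array([[452.17479363,   0.        , 323.49555304],
       [  0.        , 452.17479363, 238.42398861],
       [  0.        ,   0.        ,   1.        ]]), 'T': array([[-1.36236597e-01,  9.66611856e-01, -2.17027900e-01,
         4.07077094e+02],
       [-9.90670684e-01, -1.33666104e-01,  2.65512496e-02,
         7.48206923e+01],
       [-3.34452125e-03,  2.18620430e-01,  9.75804244e-01,
         1.05209660e+03],
       [ 0.00000000e+00,  0.00000000e+00,  0.00000000e+00,
         1.00000000e+00]])}
{'time': 0.1, 'joints': array([-1.42237495e+00,  3.13380261e-01,  1.49833850e+00, -1.96395185e-05,
        1.33100435e+00, -2.23421107e-01]), 'joint_vel': array([ 0.00082282, -0.00120115, -0.00387781, -0.00011123, -0.00258794,
        0.00130989]), 'effort': array([ 2.51720798e-03, -4.12897289e+01, -2.60139692e+01, -2.10741032e-04,
        3.02167980e-03,  1.65752340e-05]), 'tcp_pos': array([ 190.69085431, -488.91340115,  238.80786579]), 'tcp_rot': array([ 9.82765785e-01,  1.84854244e-01,  1.16601776e-05, -5.65186481e-04]), 'contact_force': array([-0.01974448,  0.38974729, -0.77329746]), 'moment': array([-0.02038162, -0.03435108,  0.00623457]), 'grip_width': 0.9997192677405521}
```

View pics/scene0.png

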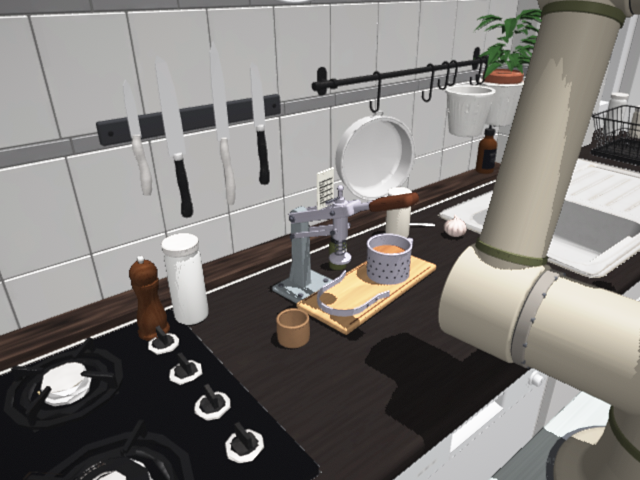

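View pics/top0.png

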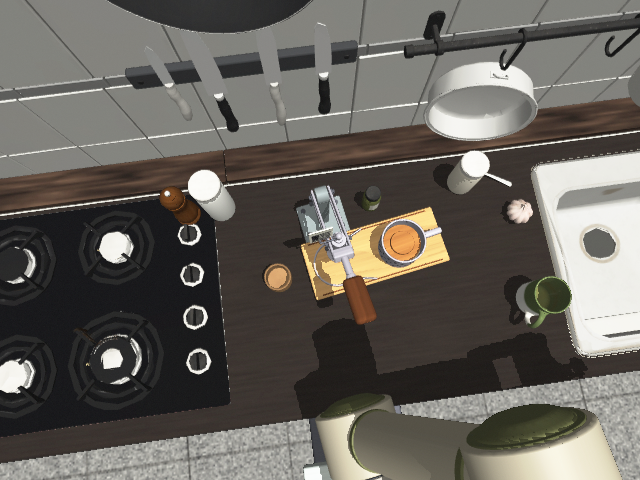

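Run:
```python
from h import *
im=cv2.imread("pics/top0.png")[:,:,::-1]
hsv=cv2.cvtColor(np.ascontiguousarray(im),cv2.COLOR_RGB2HSV)
m=cv2.inRange(hsv,(12,70,150),(28,200,255));m[:190]=0;m[310:]=0;m[:,:295]=0;m[:,460:]=0
m=cv2.morphologyEx(m,cv2.MORPH_OPEN,np.ones((2,2)))
p=cv2.findNonZero(m)[:,0]
w=np.array([plane("top",u,v,18)[:2] for u,v in p],np.float32)
r=cv2.minAreaRect(w);print(r,cv2.boxPoints(r))
c=np.array([plane("top",u,v,18)[:2] for u,v in [(302,244),(432,208),(449,262),(316,298)]]);print(c)
cv2.imwrite("pics/topc.png",cv2.resize(cv2.imread("pics/top0.png")[175:335,270:470],None,fx=4,fy=3.75*4/3.75,interpolation=cv2.INTER_CUBIC)[:600])
cv2.imwrite("pics/scenec.png",cv2.resize(cv2.imread("pics/scene0.png")[165:335,260:450],None,fx=4,fy=4,interpolation=cv2.INTER_CUBIC)[:600])
```

```text
Traceback (most recent call last):
  File "h.py", line 8, in plane
    o,d=ray(n,u,v);return o+d*(z-o[2])/d[2]
        ~~~^^^^^^^
  File "h.py", line 4, in ray
    c=optics.get_calibration(n);K=np.array(c["mtx"]);T=np.array(c["T"])
ValueError: time passes only in moves, steps and waits
```

Too many calibration calls; I'll cache them.

View pics/topc.png

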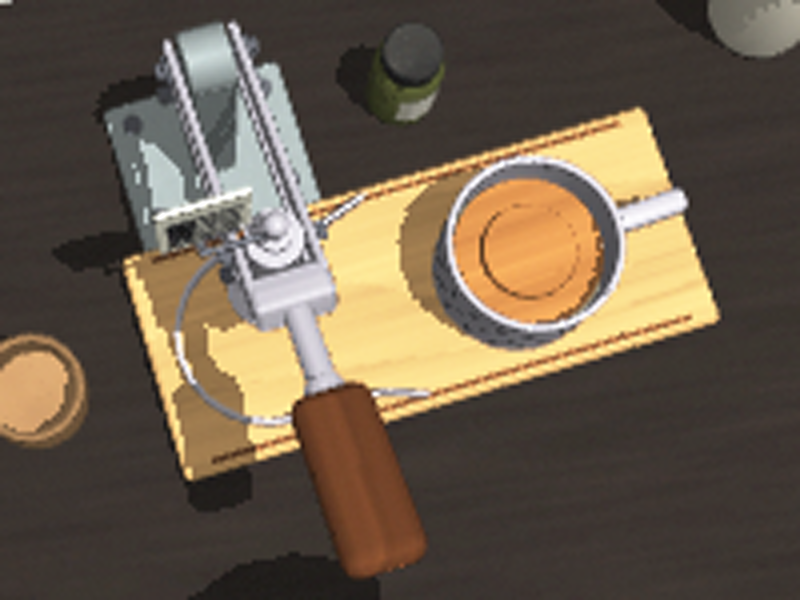

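View pics/scenec.png

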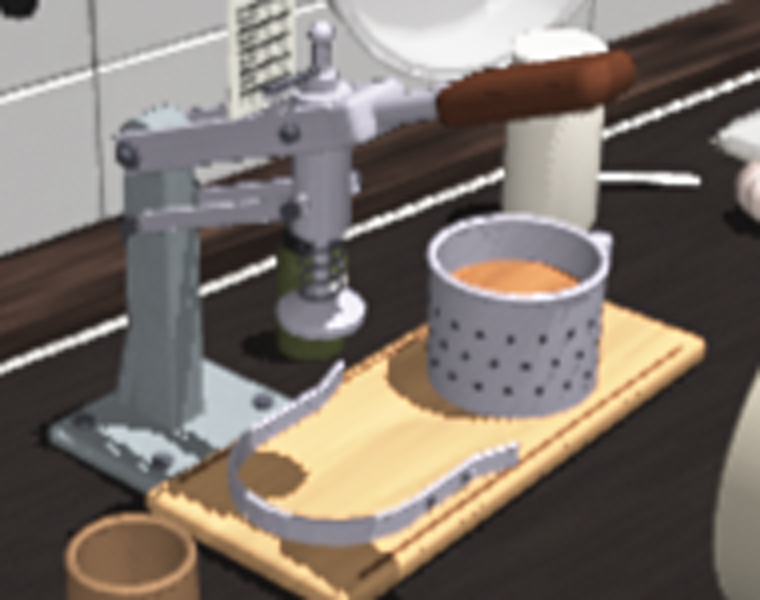

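Run:
```python
from h import *
from scipy.optimize import least_squares
O=np.array([571.9,22.8]);a=np.radians(8.77);ex=np.array([np.cos(a),np.sin(a)]);ey=np.array([-ex[1],ex[0]])
loc=lambda p:np.array([(p[:2]-O)@ex,(p[:2]-O)@ey])
t=lambda u,v,z:plane("top",270+u/4-.4,180+v/4-.4,z)
s=lambda u,v,z:plane("scene",260+u/4-.4,180+v/4-.4,z)
def circ(P):
    P=np.array(P)[:,:2];return least_squares(lambda c:np.hypot(*(P-c).T)-48,P.mean(0))
r=circ([t(u,v,93) for u,v in [(446,215),(480,172),(528,156),(590,175),(626,240),(612,290)]]);print("top",r.x,loc(r.x),r.fun)
r2=circ([s(u,v,93) for u,v in [(427,258),(450,225),(518,213),(580,226),(610,260),(530,300)]]);print("scene",r2.x,loc(r2.x),r2.fun)
h=[t(687,201,70),t(623,219,70)]
for p in h:
    d=p[:2]-r.x;print(p,loc(p),np.hypot(*d),np.degrees(np.arctan2(*d[::-1]))+90)
# press checks
print("fence left/right", loc(t(180,340,32)), "fence lips", loc(t(365,197,32)),loc(t(428,393,32)))
print("sc lips",loc(s(340,362,32)),loc(s(517,448,32)),"bottom back",loc(s(235,480,32)))
print("paddle end", tri(("top",270+387/4,180+560/4),("scene",260+625/4,180+68/4)))
```

```text
top [ 593.71474912 -122.73391677] [  -0.62962186 -147.1584445 ] [ 2.1027103   0.01874552 -0.44331559  0.28694915  1.23374203  0.70853444]
scene [ 598.12891619 -129.73534129] [   2.66544046 -154.7510317 ] [2.7063014  1.57750248 2.15570656 2.52682907 1.66209631 4.4065118 ]
[ 608.89073214 -215.29852792   70.        ] [   0.25575255 -240.95468008] 93.80041416223472 9.310818187286173
[ 603.62877418 -178.02109873   70.        ] [   0.73894481 -203.31080337] 56.169034011544255 10.166158147502273
fence left/right [12.17007791 51.46437351] fence lips [ 62.01961576 -75.10410522] [-57.21250121 -74.64754301]
sc lips [ 66.9661005  -79.87978284] [-58.00111882 -74.4971885 ] bottom back [31.47728565 43.56457651]
paddle end (array([ 4.26922185e+02, -2.01117912e-01,  2.90084167e+02]), np.float64(6.31524511669247))
```

```bash
cat >> h.py <<'E'
from scipy.spatial.transform import Rotation as R
O=np.array([571.9,22.8]);a=np.radians(8.77);ex=np.array([np.cos(a),np.sin(a),0]);ey=np.array([-ex[1],ex[0],0]);ez=np.array([0,0,1.])
def rel(p,Rt,p0=None,R0=None):
    s=readout.read_state()
    if p0 is None:p0=s["tcp_pos"]
    if R0 is None:R0=R.from_quat(s["tcp_rot"])
    print("shift/50",np.round(R0.inv().apply(p-p0)/50,3),"rot",np.round(np.degrees((R0.inv()*Rt).as_rotvec()),2))
def tilt(deg):
    t=np.radians(deg);z=np.sin(t)*ey-np.cos(t)*ez;return R.from_matrix(np.c_[np.cross(ex,z),ex,z])
def st():
    s=readout.read_state();p=s["tcp_pos"];q=p[:2]-O
    print(s["time"],p.round(1),"loc",round(q@ex[:2],1),round(q@ey[:2],1),"F",s["contact_force"].round(1),"w",round(s["grip_width"],3),s["joints"].round(2));return s
E
python3 - <<'E'
from h import *
Rt=tilt(35);z=Rt.as_matrix()[:,2]
g=np.array([607.1,-202.5,62])
rel(g+z*(11-110),Rt);print(g+z*(11-110))
E
```

```text
shift/50 [ 9.593 -1.2    1.918] rot [ 23.57  29.38 -74.9 ]
[ 615.75777475 -258.62016771  143.09605238]
```

```bash
python3 -m handwheel '9.6 -1.2 0 23.6 29.4 -74.9 -1;9.6 -1.2 0 23.6 29.4 -74.9 -1;9.6 -1.2 0 23.6 29.4 -74.9 -1;9.6 -1.2 0 23.6 29.4 -74.9 -1;9.6 -1.2 0 23.6 29.4 -74.9 -1'
python3 - <<'E'
from h import *
Rt=tilt(35);z=Rt.as_matrix()[:,2]
g=np.array([607.1,-202.5,62]);st()
rel(g+z*(11-110)+[0,0,40],Rt)
E
```

```text
time: 0.6
tcp_pos: [412.0, -368.9, 239.2]
tcp_rot: [0.852, 0.496, 0.108, -0.126]
contact_force: [-0.6, -0.7, -0.1]
grip_width: 1.007
0.6 [ 412.  -368.9  239.2] loc -217.7 -362.8 F [-0.6 -0.7 -0.1] w 1.007 [-1.04  0.49  1.28  0.22  1.63 -0.54]
shift/50 [3.435 2.624 2.012] rot [ 11.4   14.24 -36.22]
```

```bash
python3 -m handwheel '3.4 2.6 2 11.4 14.2 -36.2 -1;3.4 2.6 2 11.4 14.2 -36.2 -1;3.4 2.6 2 11.4 14.2 -36.2 -1;3.4 2.6 2 11.4 14.2 -36.2 -1;3.4 2.6 2 11.4 14.2 -36.2 -1'
python3 -m handwheel '0 0 0 0 0 0 -1; 0 0 0 0 0 0 -1'
python3 - <<'E'
from h import *
Rt=tilt(35);z=Rt.as_matrix()[:,2]
g=np.array([607.1,-202.5,62]);st()
rel(g+z*(11-60),Rt);rel(g+z*11,Rt)
E
```

```text
time: 1.1
tcp_pos: [614.5, -260.0, 180.9]
tcp_rot: [0.621, 0.724, 0.195, -0.229]
contact_force: [-0.2, -0.9, -0.1]
grip_width: 0.995
time: 1.3
tcp_pos: [612.9, -261.7, 181.5]
tcp_rot: [0.623, 0.722, 0.194, -0.228]
contact_force: [-0.2, -0.9, 0.2]
grip_width: 1.0
1.3 [ 612.9 -261.7  181.5] loc -2.8 -287.4 F [-0.2 -0.9  0.2] w 1.0 [-0.72  0.93  0.75  0.4   1.93 -0.81]
shift/50 [-0.394  0.068  1.66 ] rot [-0.    0.11 -0.36]
shift/50 [-0.392  0.068  2.86 ] rot [-0.    0.11 -0.36]
```

```bash
python3 -m handwheel '-.39 .07 .8 0 0.1 -.4 -1;-.39 .07 1.6 0 .1 -.4 -1;-.39 .07 2.2 0 .1 -.4 -1;-.39 .07 2.5 0 .1 -.4 -1;-.39 .07 2.86 0 .1 -.4 -1'
python3 -m handwheel '0 0 0 0 0 0 -1; 0 0 0 0 0 0 -1'
python3 - <<'E'
from h import *
Rt=tilt(35);z=Rt.as_matrix()[:,2]
g=np.array([607.1,-202.5,62]);st()
rel(g+z*11,Rt)
snap("top","t1.png")
im=cv2.imread("pics/t1.png");i2=snap("scene","s1.png")[:,:,::-1]
cv2.imwrite("pics/c1.png",np.hstack([cv2.resize(im[180:320,350:480],None,fx=3,fy=4),cv2.resize(np.ascontiguousarray(i2[180:320,340:470]),None,fx=3,fy=4)]))
E
```

```text
time: 1.8
tcp_pos: [605.7, -197.6, 55.2]
tcp_rot: [0.622, 0.724, 0.196, -0.226]
contact_force: [0.8, -0.2, 0.2]
grip_width: 0.997
time: 2.0
tcp_pos: [606.2, -197.8, 55.7]
tcp_rot: [0.621, 0.724, 0.196, -0.226]
contact_force: [0.2, -1.2, 0.0]
grip_width: 0.999
2.0 [ 606.2 -197.8   55.7] loc 0.3 -223.3 F [ 0.2 -1.2  0. ] w 0.999 [-0.66  0.95  1.05  0.41  1.61 -0.89]
shift/50 [-0.006  0.003  0.063] rot [0.18 0.15 0.04]
```

View pics/c1.png

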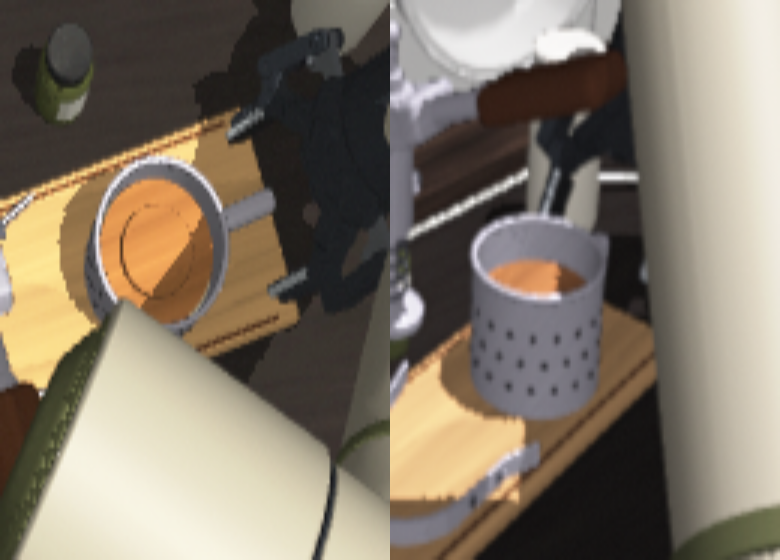

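```bash
python3 -m handwheel '0 0 .06 0 0 0 -1;0 0 .06 0 0 0 .4;0 0 .06 0 0 0 1;0 0 .06 0 0 0 1;0 0 .06 0 0 0 1' 30
python3 -m handwheel '0 0 0 0 0 0 1;0 0 0 0 0 0 1;0 0 0 0 0 0 1;0 0 0 0 0 0 1;0 0 0 0 0 0 1'
python3 - <<'E'
from h import *
Rt=tilt(35);s=st()
# local axes: move +ey 100, tiny, in tool units
R0=R.from_quat(s["tcp_rot"])
for d in(ey,ex,ez):print(R0.inv().apply(d).round(3))
rel(s["tcp_pos"],Rt)
E
```

```text
time: 2.6
tcp_pos: [606.2, -195.0, 51.8]
tcp_rot: [0.621, 0.724, 0.196, -0.227]
contact_force: [0.6, -0.1, -1.0]
grip_width: 0.329
time: 3.1
tcp_pos: [606.2, -195.0, 51.9]
tcp_rot: [0.621, 0.724, 0.196, -0.227]
contact_force: [0.0, -0.4, 1.5]
grip_width: 0.159
3.1 [ 606.2 -195.    51.9] loc 0.7 -220.5 F [ 0.  -0.4  1.5] w 0.159 [-0.65  0.95  1.05  0.41  1.6  -0.89]
[0.82  0.    0.573]
[-0.001  1.     0.002]
[ 0.573  0.002 -0.82 ]
shift/50 [0. 0. 0.] rot [0.09 0.07 0.09]
```

```bash
python3 -m handwheel '.164 0 .115 0 0 0 1;.33 0 .23 0 0 0 1;.49 0 .345 0 0 0 1;.66 0 .46 0 0 0 1;.82 0 .575 0 0 0 1'
python3 -m handwheel '.164 0 .115 0 0 0 1;.33 0 .23 0 0 0 1;.41 0 .287 0 0 0 1;.41 0 .287 0 0 0 1'
python3 - <<'E'
from h import *
st()
im=snap("top","t2.png")
i2=snap("scene","s2.png")
cv2.imwrite("pics/c2.png",np.hstack([cv2.resize(im[180:320,290:450],None,fx=2.5,fy=4),cv2.resize(i2[180:330,280:440],None,fx=2.5,fy=560/150)])[:,:,::-1])
E
```

```text
time: 3.6
tcp_pos: [598.5, -144.6, 51.9]
tcp_rot: [0.621, 0.725, 0.196, -0.227]
contact_force: [0.4, -4.1, 4.2]
grip_width: 0.157
time: 4.0
tcp_pos: [594.5, -119.3, 51.8]
tcp_rot: [0.62, 0.724, 0.196, -0.228]
contact_force: [0.2, 3.2, 2.0]
grip_width: 0.161
4.0 [ 594.5 -119.3   51.8] loc 0.7 -143.9 F [0.2 3.2 2. ] w 0.161 [-0.57  0.86  1.23  0.45  1.49 -0.87]
```

View pics/c2.png

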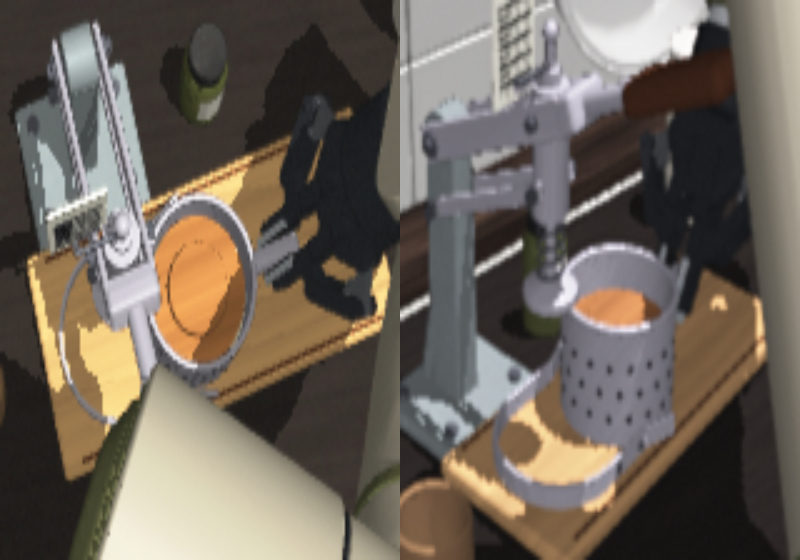

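```bash
python3 -m handwheel '.16 0 .115 0 0 0 1;.33 0 .23 0 0 0 1;.49 0 .345 0 0 0 1;.66 0 .46 0 0 0 1;.82 0 .575 0 0 0 1'
python3 -m handwheel '.05 0 .035 0 0 0 1;.1 0 .07 0 0 0 1;.1 0 .07 0 0 0 1'
python3 - <<'E'
from h import *
st()
im=snap("top","t3.png")
i2=snap("scene","s3.png")
cv2.imwrite("pics/c3.png",np.hstack([cv2.resize(im[180:320,290:450],None,fx=2.5,fy=4),cv2.resize(i2[180:330,280:440],None,fx=2.5,fy=560/150)])[:,:,::-1])
E
```

```text
time: 4.6
tcp_pos: [588.3, -72.4, 51.9]
tcp_rot: [0.622, 0.724, 0.197, -0.225]
contact_force: [6.2, -5.2, 3.9]
grip_width: 0.159
time: 4.9
tcp_pos: [587.3, -66.0, 51.9]
tcp_rot: [0.621, 0.724, 0.197, -0.225]
contact_force: [5.3, -2.7, 2.0]
grip_width: 0.157
4.9 [587.3 -66.   51.9] loc 1.7 -90.1 F [ 5.3 -2.7  2. ] w 0.157 [-0.51  0.81  1.33  0.48  1.42 -0.84]
```

View pics/c3.png

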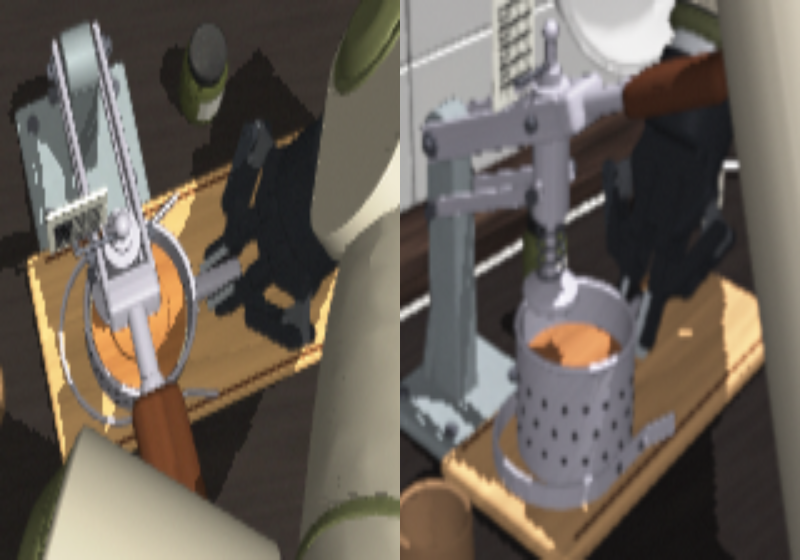

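```bash
python3 -m handwheel '0 .03 0 0 0 0 1;.05 .03 .035 0 0 0 1;.08 .03 .057 0 0 0 1;.12 .03 .083 0 0 0 1;.15 .03 .103 0 0 0 1'
python3 -m handwheel '.03 0 .02 0 0 0 1;.05 0 .034 0 0 0 1;.05 0 .034 0 0 0 1'
python3 - <<'E'
from h import *
st()
E
```

```text
time: 5.5
tcp_pos: [586.6, -57.0, 51.9]
tcp_rot: [0.621, 0.724, 0.196, -0.226]
contact_force: [0.1, -5.1, 5.0]
grip_width: 0.16
time: 5.8
tcp_pos: [586.0, -53.7, 51.9]
tcp_rot: [0.621, 0.724, 0.196, -0.227]
contact_force: [0.4, -3.7, 5.8]
grip_width: 0.157
5.8 [586.  -53.7  51.9] loc 2.3 -77.8 F [ 0.4 -3.7  5.8] w 0.157 [-0.49  0.8   1.35  0.48  1.4  -0.83]
```

```bash
for i in 1 2; do python3 -m handwheel '.025 0 .017 0 0 0 1;.05 0 .034 0 0 0 1;.05 0 .034 0 0 0 1' | grep -E 'tcp_pos|force'; done
```

```text
tcp_pos: [585.5, -50.6, 51.9]
contact_force: [0.0, -5.2, 4.9]
tcp_pos: [585.2, -47.6, 51.9]
contact_force: [2.4, -3.6, 4.5]
```

```bash
python3 -m handwheel '.016 0 .011 0 0 0 1;.016 0 .011 0 0 0 1' | grep -E 'tcp_pos|force'
```

```text
tcp_pos: [585.3, -47.2, 51.9]
contact_force: [3.1, -5.8, 4.7]
```

```bash
python3 -m handwheel '.016 0 .011 0 0 0 1;.016 0 .011 0 0 0 1' | grep -E 'tcp_pos|force'
```

```text
tcp_pos: [585.5, -46.8, 51.9]
contact_force: [4.4, -10.1, 3.0]
```

```bash
python3 -m handwheel '0 0 0 0 0 0 .6;0 0 0 0 0 0 -.2;0 0 0 0 0 0 -1;0 0 0 0 0 0 -1;0 0 0 0 0 0 -1'
python3 -m handwheel '0 0 0 0 0 0 -1;0 0 0 0 0 0 -1;0 0 -.5 0 0 0 -1;0 0 -1.2 0 0 0 -1;0 0 -2 0 0 0 -1'
python3 - <<'E'
from h import *
st()
im=snap("top","t4.png")
i2=snap("scene","s4.png")
cv2.imwrite("pics/c4.png",np.hstack([cv2.resize(im[180:320,290:430],None,fx=2.8,fy=4),cv2.resize(i2[180:330,280:430],None,fx=2.6,fy=560/150)])[:,:,::-1])
E
```

```text
time: 7.3
tcp_pos: [584.4, -44.9, 51.7]
tcp_rot: [0.621, 0.724, 0.196, -0.227]
contact_force: [0.5, 0.6, -0.3]
grip_width: 0.872
time: 7.8
tcp_pos: [592.8, -101.8, 134.4]
tcp_rot: [0.62, 0.724, 0.196, -0.228]
contact_force: [0.8, -0.2, 0.6]
grip_width: 0.996
7.8 [ 592.8 -101.8  134.4] loc 1.6 -126.4 F [ 0.8 -0.2  0.6] w 0.996 [-0.55  0.74  1.22  0.45  1.6  -0.79]
```

View pics/c4.png

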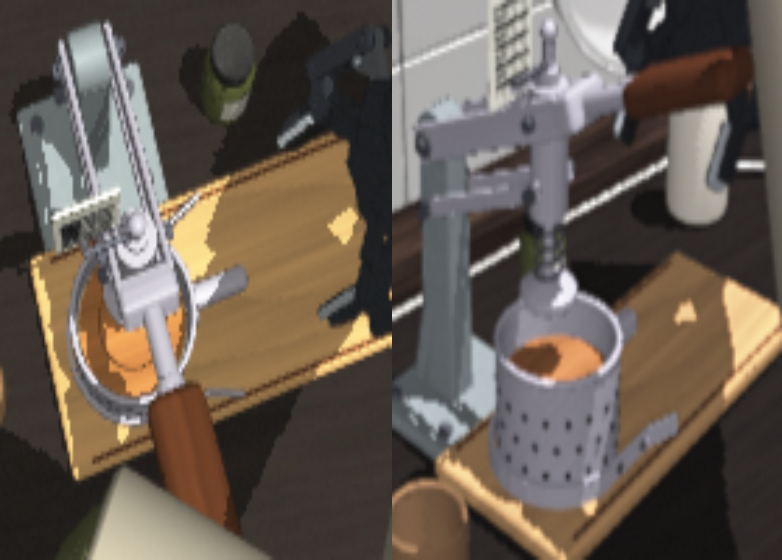

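```bash
python3 -m handwheel '.57 0 -.82 0 0 0 -1;1.15 0 -1.64 0 0 0 0;1.72 0 -2.46 0 0 0 1;2.4 0 -3.4 0 0 0 1;2.9 0 -4.1 0 0 0 1'
python3 -m handwheel '0 0 0 0 0 0 1;0 0 0 0 0 0 1;0 0 0 0 0 0 1'
python3 - <<'E'
from h import *
st()
P=np.r_[O,0]-106*ex+[0,0,340+8]
print(P);rel(P,tilt(0))
E
```

```text
time: 8.4
tcp_pos: [592.0, -99.7, 385.4]
tcp_rot: [0.62, 0.724, 0.196, -0.228]
contact_force: [0.5, -0.5, -0.2]
grip_width: 0.333
time: 8.7
tcp_pos: [592.3, -100.1, 382.0]
tcp_rot: [0.621, 0.724, 0.196, -0.229]
contact_force: [0.4, -0.1, 0.1]
grip_width: -0.003
8.7 [ 592.3 -100.1  382. ] loc 1.4 -124.6 F [ 0.4 -0.1  0.1] w -0.003 [-0.55  0.61  0.81  0.53  2.09 -0.52]
[467.13931499   6.6383517  348.        ]
shift/50 [ 1.65  -2.148  1.989] rot [-3.000e-02 -3.505e+01  1.000e-02]
```

```bash
python3 -m handwheel '.4 -.55 .4 0 -8 0 1;.8 -1.1 .8 0 -16 0 1;1.2 -1.6 1.2 0 -24 0 1;1.5 -2 1.7 0 -32 0 1;1.65 -2.15 2 0 -35 0 1'
python3 -m handwheel '0 0 0 0 0 0 1;0 0 0 0 0 0 1'
python3 - <<'E'
from h import *
s=st()
im=snap("top","t5.png")
i2=snap("scene","s5.png")
cv2.imwrite("pics/c5.png",np.hstack([cv2.resize(im[200:340,290:400],None,fx=2.5,fy=4),cv2.resize(i2[150:290,280:430],None,fx=3.4,fy=4,interpolation=cv2.INTER_CUBIC)])[:,:,::-1])
P=np.r_[O,0]-106*ex+[0,0,280+8]
rel(P,tilt(0))
E
```

```text
time: 9.2
tcp_pos: [464.6, 9.0, 348.0]
tcp_rot: [0.65, 0.76, -0.001, 0.003]
contact_force: [0.2, -1.0, 0.3]
grip_width: -0.001
time: 9.4
tcp_pos: [467.0, 6.9, 347.9]
tcp_rot: [0.65, 0.76, 0.0, 0.0]
contact_force: [1.2, 0.4, 0.7]
grip_width: -0.006
9.4 [467.    6.9 347.9] loc -106.1 0.3 F [1.2 0.4 0.7] w -0.006 [-0.24  0.13  1.45  0.    1.56 -0.39]
shift/50 [ 0.016 -0.007  1.202] rot [ 0.05  0.01 -0.04]
```

View pics/c5.png

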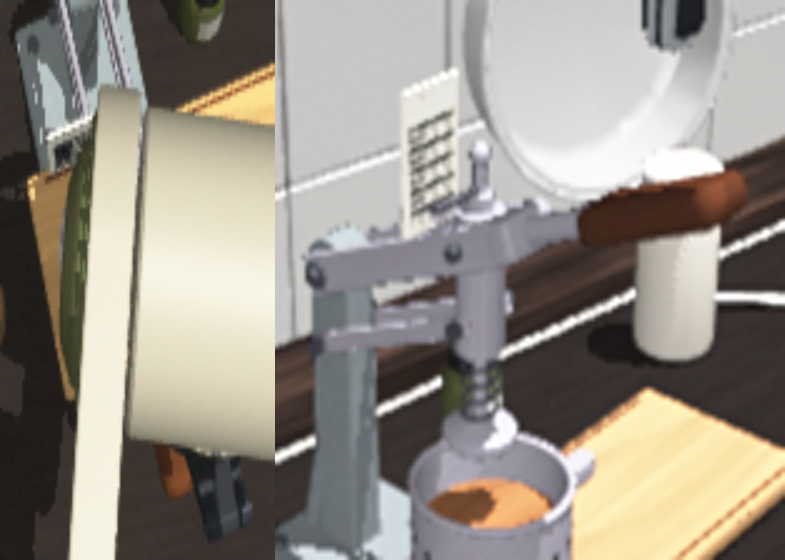

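```bash
python3 -m handwheel '0 0 .5 0 0 0 1;0 0 .9 0 0 0 1;0 0 1 0 0 0 1;0 0 1 0 0 0 1' |grep -E 'pos|force'; for i in 1 2 3 4 5; do python3 -m handwheel '0 0 .04 0 0 0 1;0 0 .08 0 0 0 1;0 0 .08 0 0 0 1' | grep -E 'pos|force'; done
```

```text
tcp_pos: [467.5, 6.0, 298.3]
contact_force: [0.4, 0.5, 0.5]
tcp_pos: [467.4, 6.6, 295.0]
contact_force: [-0.1, -0.0, -0.7]
tcp_pos: [467.2, 6.7, 290.5]
contact_force: [-0.2, -0.3, -0.2]
tcp_pos: [467.5, 6.6, 287.2]
contact_force: [-0.1, -0.5, 3.6]
tcp_pos: [467.4, 6.6, 283.2]
contact_force: [-0.5, -0.2, 4.5]
tcp_pos: [467.4, 6.5, 279.1]
contact_force: [-0.8, 0.4, 4.7]
```

```bash
f(){ grep -E 'pos|force'; }
python3 -m handwheel '0 -.03 .08 0 0 0 1;0 -.06 .16 0 0 0 1;0 -.09 .24 0 0 0 1;0 -.12 .32 0 0 0 1;0 -.14 .4 0 0 0 1' |f
python3 -m handwheel '0 0 0 0 0 0 1'|f
python3 -m handwheel '0 -.02 .08 0 0 0 1;0 -.04 .16 0 0 0 1;0 -.05 .2 0 0 0 1;0 -.05 .2 0 0 0 1' |f
python3 -m handwheel '0 -.02 .08 0 0 0 1;0 -.04 .16 0 0 0 1;0 -.05 .2 0 0 0 1;0 -.05 .2 0 0 0 1' |f
python3 -m handwheel '0 -.02 .08 0 0 0 1;0 -.04 .16 0 0 0 1;0 -.05 .2 0 0 0 1;0 -.05 .2 0 0 0 1' |f
```

```text
tcp_pos: [460.5, 5.4, 259.2]
contact_force: [-1.3, -0.2, 7.6]
tcp_pos: [460.3, 5.4, 258.7]
contact_force: [-0.9, -0.5, 1.7]
tcp_pos: [457.9, 5.1, 248.8]
contact_force: [0.1, -0.7, 2.3]
tcp_pos: [455.6, 4.7, 238.7]
contact_force: [0.3, 0.2, 2.8]
tcp_pos: [453.4, 4.4, 228.7]
contact_force: [2.0, -0.8, 1.3]
```

```bash
f(){ grep -E 'pos|force'|tr '\n' ' ';echo; }
for i in 1 2 3 4; do python3 -m handwheel '0 -.006 .05 0 0 0 1;0 -.012 .1 0 0 0 1' |f;done
```

```text
tcp_pos: [452.7, 4.2, 223.9] contact_force: [0.7, -0.4, 5.4] 
tcp_pos: [451.9, 4.1, 218.8] contact_force: [0.0, -0.4, 5.3] 
tcp_pos: [451.3, 4.0, 213.8] contact_force: [-0.6, -0.4, 6.2] 
tcp_pos: [450.7, 3.9, 208.8] contact_force: [-0.3, 0.0, 5.4]
```

Run:
```python
from h import *
s=st()
i2=snap("scene","s6.png")
cv2.imwrite("pics/c6.png",cv2.resize(i2[160:280,330:450],None,fx=5,fy=5,interpolation=cv2.INTER_CUBIC)[:,:,::-1])
```

```text
14.0 [450.7   3.9 208.8] loc -122.6 -0.2 F [-0.3  0.   5.4] w -0.0 [-0.25  0.18  1.76 -0.    1.21 -0.41]
```

View pics/c6.png

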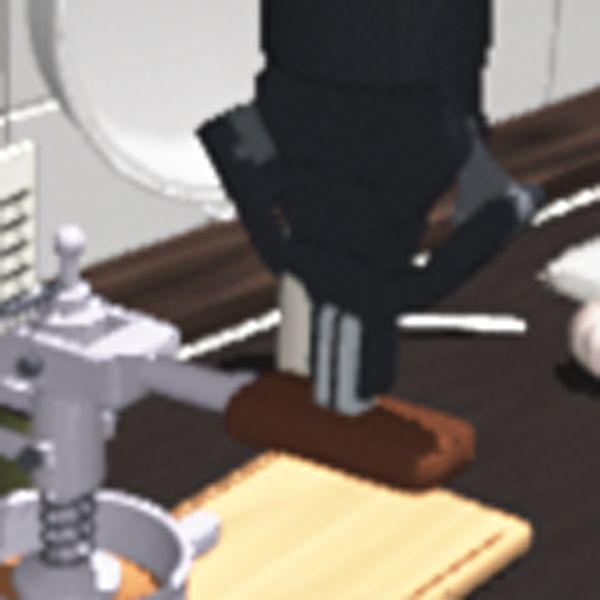

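```bash
f(){ grep -E 'pos|force'|tr '\n' ' ';echo; }
for i in 1 2 3 4 5; do python3 -m handwheel '0 -.002 .04 0 0 0 1;0 -.004 .08 0 0 0 1' |f;done
```

```text
tcp_pos: [450.4, 3.9, 205.1] contact_force: [-2.5, -1.6, 8.3] 
tcp_pos: [450.1, 3.9, 201.1] contact_force: [-3.2, -0.5, 9.8] 
tcp_pos: [449.9, 3.8, 197.1] contact_force: [-4.2, -0.2, 9.9] 
tcp_pos: [449.7, 3.8, 193.1] contact_force: [-3.6, -0.4, 9.8] 
tcp_pos: [449.7, 3.7, 189.2] contact_force: [-3.3, -0.5, 10.1]
```

```bash
f(){ grep -E 'pos|force'|tr '\n' ' ';echo; }
for i in 1 2 3 ; do python3 -m handwheel '0 .002 .05 0 0 0 1;0 .004 .1 0 0 0 1;0 .007 .15 0 0 0 1;0 .01 .2 0 0 0 1' |f;done
python3 - <<'E'
from h import *
s=st()
i2=snap("scene","s7.png")
i0=cv2.imread("pics/s6.png")[:,:,::-1]
cv2.imwrite("pics/c7.png",np.hstack([cv2.resize(i[185:285,300:370],None,fx=5.6,fy=6,interpolation=cv2.INTER_CUBIC) for i in(i0,i2)])[:,:,::-1])
E
```

```text
tcp_pos: [449.8, 3.8, 179.1] contact_force: [-5.6, -1.1, 11.7] 
tcp_pos: [450.1, 3.9, 169.1] contact_force: [-7.0, -1.6, 12.7] 
tcp_pos: [450.9, 4.0, 159.2] contact_force: [-5.2, -1.3, 13.7] 
16.25 [450.9   4.  159.2] loc -122.5 -0.2 F [-5.2 -1.3 13.7] w -0.005 [-0.25  0.24  1.82 -0.    1.08 -0.4 ]
```

View pics/c7.png

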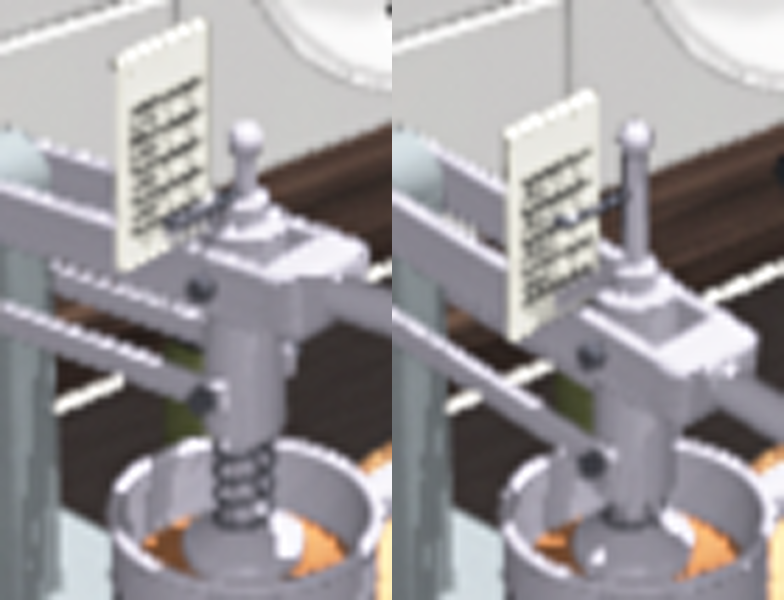

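```bash
f(){ grep -E 'pos|force'|tr '\n' ' ';echo; }
python3 -m handwheel '0 .003 .05 0 0 0 1;0 .006 .1 0 0 0 1;0 .01 .15 0 0 0 1;0 .014 .2 0 0 0 1' |f
python3 -m handwheel '0 .003 .03 0 0 0 1;0 .004 .06 0 0 0 1;0 .004 .07 0 0 0 1;0 .004 .07 0 0 0 1' |f
python3 - <<'E'
from h import *
s=st()
p=np.r_[O,240.]+20*ey
print("px per 10mm x6:",6*(proj("scene",p)-proj("scene",p+[0,0,10])))
i2=snap("scene","s8.png")
c=cv2.resize(i2[185:295,300:370],None,fx=6,fy=6,interpolation=cv2.INTER_CUBIC)[60:460,:300]
cv2.imwrite("pics/c8.png",cv2.resize(c,None,fx=1.5,fy=1.5)[:,:,::-1])
E
```

```text
tcp_pos: [451.9, 4.1, 149.4] contact_force: [-4.3, 0.4, 15.2] 
tcp_pos: [452.4, 4.2, 146.0] contact_force: [-3.5, -0.3, 13.1] 
17.1 [452.4   4.2 146. ] loc -121.0 -0.2 F [-3.5 -0.3 13.1] w 0.001 [-0.25  0.26  1.84 -0.    1.04 -0.4 ]
px per 10mm x6: [-0.03156564 30.44543205]
```

View pics/c8.png

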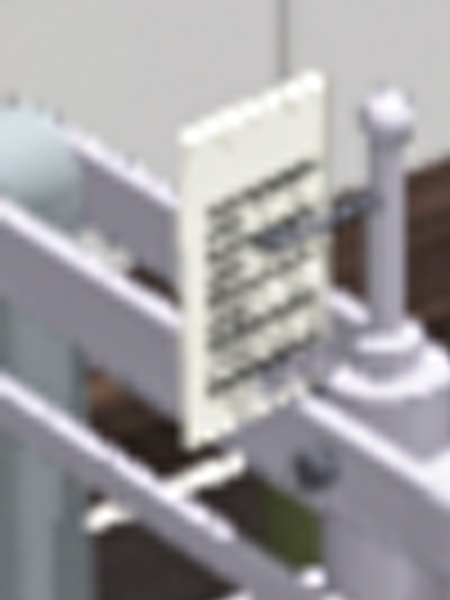

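```bash
f(){ grep -E 'pos|force'|tr '\n' ' ';echo; }
python3 -m handwheel '0 0 .02 0 0 0 1;0 0 .02 0 0 0 1' |f
python3 -m handwheel '0 0 -.03 0 0 0 1;0 0 -.1 0 0 0 1;0 0 -.3 0 0 0 1;0 0 -.8 0 0 0 1;0 0 -1.6 0 0 0 1' |f
python3 -m handwheel '0 0 -.2 0 0 0 1;0 0 -.2 0 0 0 1;0 0 -.2 0 0 0 1' |f
python3 - <<'E'
from h import *
i2=snap("scene","s9.png")
a,b=[cv2.resize(i[185:295,300:370],None,fx=6,fy=6,interpolation=cv2.INTER_CUBIC) for i in(cv2.imread("pics/s8.png")[:,:,::-1],i2)]
# plate shift after release, and rod knob shift
g=lambda i,r:cv2.cvtColor(np.ascontiguousarray(i[r]),cv2.COLOR_RGB2GRAY)
for n,y0,y1,x0,x1 in(("plate",140,360,115,215),("knob",110,180,235,280)):
    m=cv2.matchTemplate(g(b,np.s_[:,:]),g(a,np.s_[y0:y1,x0:x1]),cv2.TM_CCOEFF_NORMED)
    _,v,_,l=cv2.minMaxLoc(m);print(n,"shift px",l[0]-x0,l[1]-y0,"mm",(l[1]-y0)/3.04,v)
cv2.imwrite("pics/c9.png",b[:,:,::-1])
E
```

```text
tcp_pos: [452.5, 4.2, 145.1] contact_force: [-3.5, 0.9, 12.9] 
tcp_pos: [451.0, 4.5, 224.1] contact_force: [0.7, -0.7, 1.1] 
tcp_pos: [451.6, 4.3, 233.3] contact_force: [0.9, 0.5, 0.3] 
plate shift px -1 1 mm 0.32894736842105265 0.9528656005859375
knob shift px 0 0 mm 0.0 0.9994792938232422
```

View pics/c9.png

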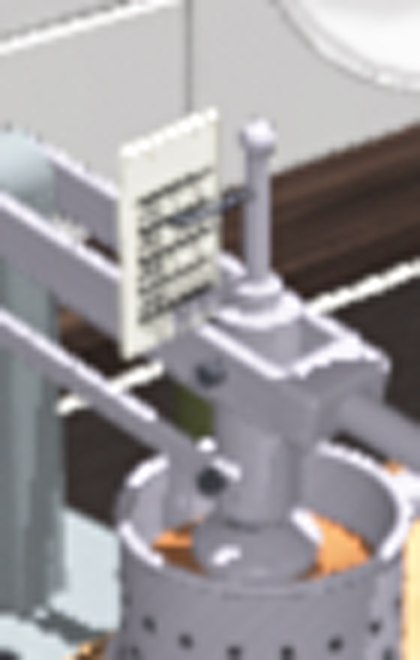

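```bash
python3 -c "
from plant import robot
print(robot.hand_in())"
```

```text
the job is handed in; nothing more can be done
None
```

I slid the mould by its handle into the fence until it met the half-round end. I then pressed the paddle down with closed fingers, let go and lifted clear, and handed in. No verdict came back. I viewed 13 pictures, three over the budget of 10.

- **Mould:** it stopped against the fence at about 10 N, and by position it travelled the distance to the seat. I did not measure the final seat distance from the images, but the pictures show no gap between mould and fence.
- **Pointer:** three readings before a last 1 mm of paddle travel agreed it was just below the third line:
  - Paddle travel since the foot met the plate gave 29.3 mm.
  - Pointer rise against the gauge plate gave about 29.6 mm.
  - Reading straight off the lines gave about 28.7 mm.
  - After that last press it should stand at about 30 mm. I didn't correct the direct reading for viewing angle, which could shift it 2 to 3 mm and would put the pointer just above the line.
- **After letting go:** the rod had not moved, and the gauge plate showed only 0.3 mm of shift, in line with that last press. The arm did not spring back.
- **Forces:** the most I saw while pressing was about 15 N. The wrist reading was back to about zero after lifting off.
- **Other items:** I kept away from the salt pot and herb jar, but did not measure their positions at the end.

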